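Slide the keepsake box between the book stacks

ROBOT

A 7-joint arm with a two-finger parallel gripper is mounted at the origin on the work surface. World frame = base frame: x ahead of the robot, y to its left, z up, the work surface at z = 0. Lengths are in m, angles in rad, forces in N, time in s.
With the tool pointing down it reaches from about 0.35 to 0.9 m from the base axis. Payload 8.1 kg.
Tool frame: the origin (TCP) lies at the very end of the fingers, on their centre line; the grasp point (between the pads) lies 19 mm behind it; z points along the fingers, y is the line along which they close (so a half turn about z gives the same grasp; the last joint's range is limited). The gripper opens to 92 mm and grips with 3 to 60 N. Pads are 19 mm wide; open, the fingers measure 130 mm over their backs; the gripper's body (75 mm by 190 mm) begins 47 mm behind the grasp point.
Start: joints at [-1.364, 0.434, 0.025, 1.573, -0.012, 1.134, -0.075], TCP at [0.191, 0.595, 0.227] pointing down, gripper open.
Joint ranges: [-2.62, 2.62], [-0.44, 2.09], [-1.27, 1.32], [0.08, 2.57], [-1.32, 4.46], [0.12, 2], [-2.74, 2.74]. Speed limits (rad/s): [2.22, 2.22, 3.01, 3.01, 3.14, 3.14, 3.14].

INTERFACE

Orientations are given as a rotation vector (axis times angle).
In Python, from cell import arm gives the robot as it stands.
- The arm moves only by the tool jog_arm, never from a script. Its argument "rows" is a list of rows, each a list of 3 entries, a list of its own where there are three numbers: the shift along the world's x, y, z in cm, then the turn, a rotation vector about the world's x, y, z in degrees, then the opening, from 0 (shut) to 1 (fully open). A call has 1 to 8 rows; each row is the pose to reach, as a shift and turn from the pose commanded when the call began; what a row does not reach only later rows make up. A row lasts 1/8 s, in which the tool goes at most 62.5 mm and 10.7 degrees, less where a joint would pass 70% of its speed; a pose out of reach is approached as far as the arm can. A call with a gripper value outside its range is refused whole. The fingers move at their own pace and stop on an object; "newtons" is the grip in N (left out, the last holds). Time passes only in rows, so rows that repeat a pose let the fingers close. It gives the time, the measured TCP pose, the force, the opening and the grip force at its end, in the units of the state.
- arm.observe(): the state, without advancing time (a new reading comes with each control period).
- arm.get_image(name): name is "side" or "top"; returns a dict with "img" (384x512x3 uint8, red, green, blue), "depth" (384x512 float32, m along the optical axis (not along the pixel's ray), 0 where there is no reading), "fx", "fy", "cx", "cy" (pixels), "rvec" (rotation vector, rad) and "tvec" (3), from world to camera coordinates, as OpenCV has them. Camera axes: x right, y down, z forward; pixel columns grow to the right and rows downward; lengths in m; the calibration is good to about 2 mm. A picture is of the moment at which its call begins.
- arm.sign_off(): hands the job in; it is judged then, once.
The state is a dict: "clock": time; "joints": joint angles; "dq": joint speeds; "joint_efforts": joint torques, N m; "position": TCP position; "ee_rot": TCP orientation; "force": force on the tool from outside, world axes, zero at the start; "ft_torque": the same for the moment, N m; "width": opening from 0.0 (shut) to 1.0 (fully open); "gripper_force": force on a finger pad.
Only numpy, scipy, OpenCV 4.12 (cv2) and the standard library are available. Lean on these libraries where they do the work, as an engineer would, in place of code of your own. Each camera call takes 0.05 s, during which the arm holds its last target. There are 200 camera calls.

TASK

Push the small wooden keepsake box along the desk, through the narrow gap between the two stacks of books and out at the other side, until its leading end stands flush against the side of the low packing carton there. Its bottom is loose, so only slide it with the outside of the fingers: do not take it between the fingers, lift it or tip it. Leave the tape roll, the mug and the wooden block where they are.

Things in the scene. Friction and masses are not known exactly. Their poses are not given: they have to be found in the camera images.
- keepsake_box: Closed wooden keepsake box, loose, 100 mm long (its x) by 80 mm wide (its y) by 40 mm high, about 0.35 kg, light wood with a dark seam line; flat vertical sides. It stands flat on the desk in front of the gap, in general out of line with it (up to about 35 mm to the side and 0.35 rad askew). Origin at the centre of its underside; z up. Its +x end faces roughly towards the gap.
- books: Two stacks of pocket books, fixed to the desk (they do not move), each 100 mm (x) by 150 mm (y) by 45 mm high, standing side by side in y with a straight parallel gap between them, 88 mm wide (inner faces at y = -44 and +44 mm) and 100 mm deep (x from -50 to +50 mm). Origin on the desk at the centre of the gap; +x points along the gap from the side where the keepsake box starts to the side of the carton; z up.
- carton: Low open packing carton of cardboard holding books, fixed to the desk, 220 mm (x) by 280 mm (y) by 80 mm high, on the far side of the gap, square to it. Its axes are parallel to those of the books; its -x side faces the gap. Origin at the centre of its underside.
- carton_face (a point): Point at the foot of the middle of the carton side that faces the gap; this side is a flat upright wall 280 mm wide and 80 mm high. Axes like the carton's: +x points into the carton, away from the gap. The wall lies 170 to 200 mm beyond the centre of the gap, so there is room for the whole keepsake box between the books and the carton.
- tape_roll: Bystander: loose roll of brown packing tape lying flat, 96 mm across, 48 mm high. Origin at the centre of its underside.
- mug: Bystander: loose white mug, 78 mm across, 90 mm high, with a handle. Origin at the centre of its underside.
- wood_block: Bystander: loose block of light wood, 50 by 60 by 28 mm high. Origin at the centre of its underside.
There are look-alikes about, which are no part of the job. Leave any blue, green or red look-alike of the keepsake_box alone.

How it is judged:
By the outcome, as a careful person would: the job done as asked, in the order asked, and still so for the second after the job is handed in, with the robot touching nothing.
It also fails if it takes over 72 s, if anything falls off the work surface, if the arm or the gripper's body presses on something with over 40 N, if the wrist force passes 120 N, or if a joint passes its speed limit or range.

## Working session

There is one attempt and no reset: what is moved stays moved. The work goes in short steps, Python scripts to look and compute and a tool call to move; the robot and the scene stay as the last step left them, time stands still between calls to the robot, and variables do not carry over. Pictures are saved under pics/ and viewed, at most 10 in all, crops included, and the job is handed in when it is done.

Besides the shell and the picture viewer there is one more tool, called as name([rows], argument=value, ...), one row to a line, values as JSON. jog_arm: Moves the arm, as the interface text tells. Its arguments: {"type":"object","properties":{"rows":{"type":"array","items":{"type":"array"}},"newtons":{"type":"number"}},"required":["rows"]}

```bash
mkdir -p pics; cat > h.py <<'E'
import numpy as np, cv2
from cell import arm
def snap(n,name):
    d=arm.get_image(n); cv2.imwrite(f'pics/{name}.png',d['img'][:,:,::-1]); np.savez(f'pics/{name}.npz',**d); return d
def world(d,u,v,z=None):
    R=cv2.Rodrigues(np.array(d['rvec']))[0]; t=np.array(d['tvec']).ravel()
    r=np.array([(u-d['cx'])/d['fx'],(v-d['cy'])/d['fy'],1.]); c=-R.T@t; w=R.T@r
    s=d['depth'][int(v),int(u)] if z is None else (z-c[2])/w[2]
    return c+s*w
E
python3 - <<'E'
from h import *
for n in('top','side'): snap(n,n+'0')
a=cv2.imread('pics/top0.png');b=cv2.imread('pics/side0.png')
cv2.imwrite('pics/both0.png',cv2.resize(np.vstack([a,b]),(400,600)))
print(arm.observe())
E
```

```text
{'clock': 0.1, 'joints': array([-1.36359682,  0.4351508 ,  0.02497804,  1.57398898, -0.01161639,
        1.13397976, -0.0750774 ]), 'dq': array([-0.00168342, -0.00327938, -0.00089174, -0.00400784,  0.00179364,
        0.00123181, -0.00014546]), 'joint_efforts': array([ 4.35915324e-03, -6.69128537e+01,  9.88405757e-01, -3.15141428e+01,
       -6.04655966e-02,  3.75246350e-02,  7.75033004e-05]), 'position': array([0.19045367, 0.5948093 , 0.22603167]), 'ee_rot': array([-4.84762000e-01, -3.10386436e+00,  2.16454324e-03]), 'force': array([ 0.43852472, -0.46656367,  0.04458024]), 'ft_torque': array([ 0.0040131 , -0.03941479,  0.00848043]), 'gripper_force': 0.0, 'width': 0.99723961306304}
```

View pics/top0.png

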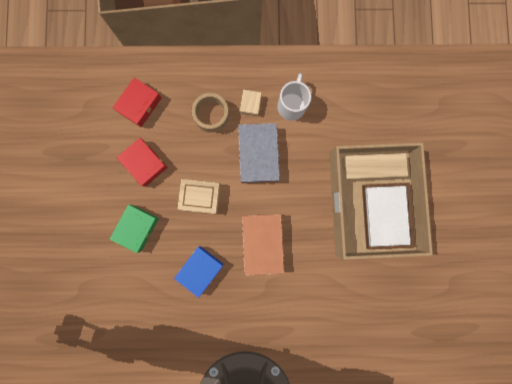

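View pics/side0.png

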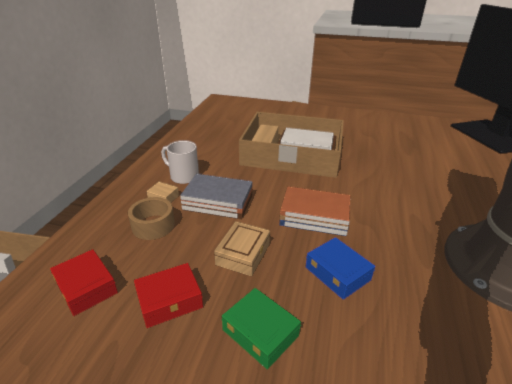

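The top view shows the light-wood box with its dark seam at (199,196). The stacks are at (259,153) and (263,245), and the carton is at (381,201), so the gap runs to the right in the image. These could be taken for the box: red (137,102), red (141,162), green (134,229), blue (199,272), and the small wood block (251,103), which has no seam. I choose (199,196).

```bash
cat >> h.py <<'E'
def rect(d,roi,z,f,show=0):
    x0,y0,x1,y1=roi; P=np.array([[world(d,u,v,z) for u in range(x0,x1)] for v in range(y0,y1)])
    W=np.array([[world(d,u,v) for u in range(x0,x1)] for v in range(y0,y1)])
    m=(f(W,d['img'][y0:y1,x0:x1].astype(int))).astype(np.uint8)
    c=max(cv2.findContours(m,0,2)[0],key=cv2.contourArea)
    pts=np.array([world(d,x0+p[0][0],y0+p[0][1],z)[:2] for p in c],np.float32)*1000
    r=cv2.minAreaRect(pts); return r,cv2.boxPoints(r),np.median(W[m>0][:,2])
E
python3 - <<'E'
from h import *
d=dict(np.load('pics/top0.npz')); np.set_printoptions(precision=1,suppress=True)
for n,roi,z in(('box',(165,165,232,227),.04),('bookL',(230,115,290,195),.045),('bookR',(232,205,295,285),.045),('carton',(320,135,440,265),.08)):
    h=lambda W,I:(W[...,2]>z-.014)&(W[...,2]<z+.02)
    r,b,zz=rect(d,roi,z,h); print(n,r,b.tolist(),zz)
img=d['img'][120:290,160:350,::-1]; cv2.imwrite('pics/crop.png',cv2.resize(img,None,fx=4,fy=3.5,interpolation=cv2.INTER_CUBIC)[:600,:800])
E
```

```text
box ((527.5623168945312, 113.49714660644531), (101.00682830810547, 81.01602935791016), 83.29581451416016) [[481.43536376953125, 68.068115234375], [561.8973999023438, 58.61002731323242], [573.6892700195312, 158.92617797851562], [493.22723388671875, 168.38426208496094]] 0.0410750774206764
bookL ((639.6121826171875, -42.816837310791016), (150.8345184326172, 100.02610778808594), 1.8144276142120361) [[562.649169921875, 4.7832441329956055], [565.8162841796875, -95.19270324707031], [716.5751953125, -90.41691589355469], [713.4080810546875, 9.559028625488281]] 0.04556260573882609
bookR ((402.481689453125, -50.236881256103516), (149.82318115234375, 100.1387939453125), 1.7660795450210571) [[326.0625915527344, -2.499967098236084], [329.1487731933594, -102.59120178222656], [478.9007873535156, -97.97379302978516], [475.8146057128906, 2.1174392700195312]] 0.04559257856005172
carton ((510.246826171875, -348.7041015625), (280.2021789550781, 225.0432586669922), 1.7836836576461792) [[366.7112731933594, -240.59780883789062], [373.71600341796875, -465.5320129394531], [653.7823486328125, -456.8103942871094], [646.7776489257812, -231.87619018554688]] 0.07954146654643368
```

View pics/crop.png

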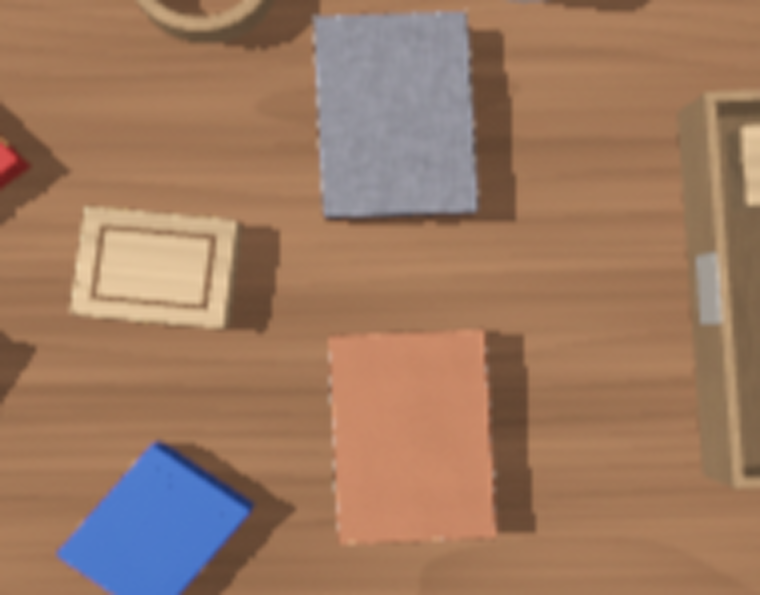

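The crop confirms it: light wood with a seam, and the measured 101×81×41 mm matches. The box sits about 12 mm off the gap axis and 8.5° askew. I'll first press its far long side square and into line, then push from the rear.

jog_arm([
  [[5, -6, 0], [0, 0, 3], 0.3],
  [[10, -12, 0], [0, 0, 6], 0.3],
  [[14, -16, 0], [0, 0, 10], 0.3],
  [[18, -21, 0], [0, 0, 14], 0.3],
  [[22, -26, 0], [0, 0, 17], 0.3],
  [[26, -30, 0], [0, 0, 19.5], 0.3],
  [[30, -35, 0], [0, 0, 19.5], 0.3],
  [[34, -40, 0], [0, 0, 19.5], 0.3],
])

```text
clock: 1.1
position: [0.5156, 0.2131, 0.2266]
ee_rot: [0.048, -3.141, -0.0]
force: [1.8, 0.6, 0.4]
width: 0.301
gripper_force: 0.0
```

jog_arm([
  [[4, -4, 0], [0, 0, 0], 0.3],
  [[7, -8, 0], [0, 0, 0], 0.3],
  [[7, -8, -5], [0, 0, 0], 0.3],
  [[7, -8, -9], [0, 0, 0], 0.3],
  [[7, -8, -12], [0, 0, 0], 0.3],
  [[7, -8, -12], [0, 0, 0], 0.3],
  [[7, -8, -12], [0, 0, 0], 0.3],
])

```text
clock: 1.98
position: [0.5853, 0.1349, 0.1078]
ee_rot: [-0.048, 3.14, 0.0]
force: [-0.2, -0.0, 0.1]
width: 0.301
gripper_force: 0.0
```

```bash
cat >> h.py <<'E'
def st():
    s=arm.observe(); p=s['position']*1000; R=cv2.Rodrigues(s['ee_rot'])[0]; q=p[:2]-[521,-46.5]
    print('t',s['clock'],'p',p.round(1),'X %.1f Y %.1f'%(q@[.031,-.9995],q@[.9995,.031]),'ydeg',np.degrees(np.arctan2(R[1,1],R[0,1])).round(2),'zax',R[:,2].round(3),'F',s['force'].round(1),'w',s['width'])
E
python3 -c "from h import *;st();snap('side','s1')" >o; cat o|head -5
```

```text
t 1.975 p [585.3 134.9 107.8] X -179.4 Y 69.9 ydeg 91.74 zax [ 0.001  0.    -1.   ] F [-0.2 -0.   0.1] w 0.30094829971326026
```

View pics/s1.png

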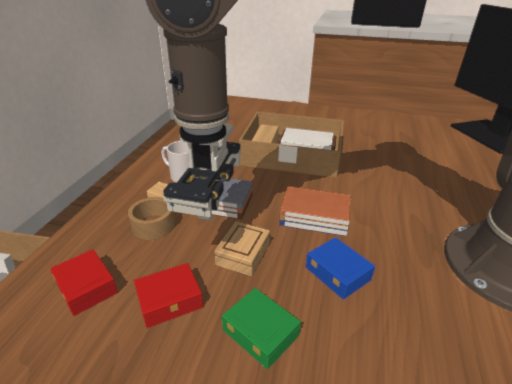

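The gripper hangs just beyond the box at about (205,195); the box at (243,247) hasn't moved. Next I centre it and go down.

jog_arm([
  [[1.5, -1.9, 0], [0, 0, 0], 0.3],
  [[1.5, -1.9, -3], [0, 0, 0], 0.3],
  [[1.5, -1.9, -6], [0, 0, 0], 0.3],
  [[1.5, -1.9, -8], [0, 0, 0], 0.3],
  [[1.5, -1.9, -9.5], [0, 0, 0], 0.3],
  [[1.5, -1.9, -9.5], [0, 0, 0], 0.3],
])

```text
clock: 2.78
position: [0.5997, 0.1159, 0.0117]
ee_rot: [0.048, -3.141, 0.0]
force: [0.7, -0.1, 1.0]
width: 0.301
gripper_force: 0.0
```

```bash
python3 -c "from h import *;st()"
```

```text
t 2.775 p [599.7 115.9  11.7] X -159.8 Y 83.7 ydeg 91.75 zax [-0. -0. -1.] F [ 0.7 -0.1  1. ] w 0.3009060076834143
```

jog_arm([
  [[-0.8, 0, 0], [0, 0, 0], 0.3],
  [[-1.4, -0.05, 0], [0, 0, 0], 0.3],
  [[-1.8, -0.05, 0], [0, 0, 0], 0.3],
  [[-2.2, -0.05, 0], [0, 0, 0], 0.3],
  [[-2.6, -0.1, 0], [0, 0, 0], 0.3],
  [[-2.9, -0.1, 0], [0, 0, 0], 0.3],
  [[-3.2, -0.1, 0], [0, 0, 0], 0.3],
  [[-3.4, -0.1, 0], [0, 0, 0], 0.3],
])

```text
clock: 3.78
position: [0.5657, 0.1149, 0.0118]
ee_rot: [-0.048, 3.141, 0.0]
force: [1.8, 1.4, 0.9]
width: 0.302
gripper_force: 1.0
```

```bash
python3 -c "from h import *;st()"
```

```text
t 3.775 p [565.7 114.9  11.8] X -159.9 Y 49.6 ydeg 91.75 zax [ 0.  0. -1.] F [1.8 1.4 0.9] w 0.30161176952193197
```

jog_arm([
  [[0, 0, 0], [0, 0, 0], 0.3],
  [[2, 0, 0], [0, 0, 0], 0.3],
  [[4, 0, 0], [0, 0, 0], 0.3],
  [[4, 2, 5], [0, 0, 0], 0.3],
  [[4, 5, 10], [0, 0, -10], 0.3],
  [[4, 10, 10], [0, 0, -20], 0.3],
  [[4, 15, 10], [0, 0, -30], 0.3],
  [[0, 20, 10], [0, 0, -40], 0.3],
])

```text
clock: 4.78
position: [0.5677, 0.3144, 0.1114]
ee_rot: [1.04, 2.963, -0.001]
force: [-0.5, 0.3, -0.3]
width: 0.302
gripper_force: 0.0
```

```bash
cat >> h.py <<'E'
def box(d,roi,zlo=.026,zhi=.06):
    r,b,z=rect(d,roi,.04,lambda W,I:(W[...,2]>zlo)&(W[...,2]<zhi))
    G=[521,-46.5]; A=np.array([[.031,-.9995],[.9995,.031]])
    print('ctr',(A@(np.array(r[0])-G)).round(1),'size',np.round(r[1],1),'ang',round(r[2],2),'corners XY',((b-G)@A.T).round(1).tolist(),'z',z)
E
python3 -c "
from h import *;st();d=snap('top','t2');box(d,(165,165,232,227))"
```

```text
t 4.775 p [567.7 314.4 111.4] X -359.2 Y 57.8 ydeg 51.31 zax [ 0.001 -0.001 -1.   ] F [-0.5  0.3 -0.3] w 0.3023100883401292
ctr [-155.8   -1.3] size [98.1 80.2] ang 89.72 corners XY [[-108.2, -43.2], [-105.3, 37.0], [-203.3, 40.5], [-206.2, -39.7]] z 0.041161617844806264
```

```bash
python3 -c "
from h import *
d=np.load('pics/t2.npz')['img'][120:270,130:330,::-1]; cv2.imwrite('pics/t2c.png',cv2.resize(d,(800,600),interpolation=cv2.INTER_CUBIC))"
```

```text
(no output)
```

View pics/t2c.png

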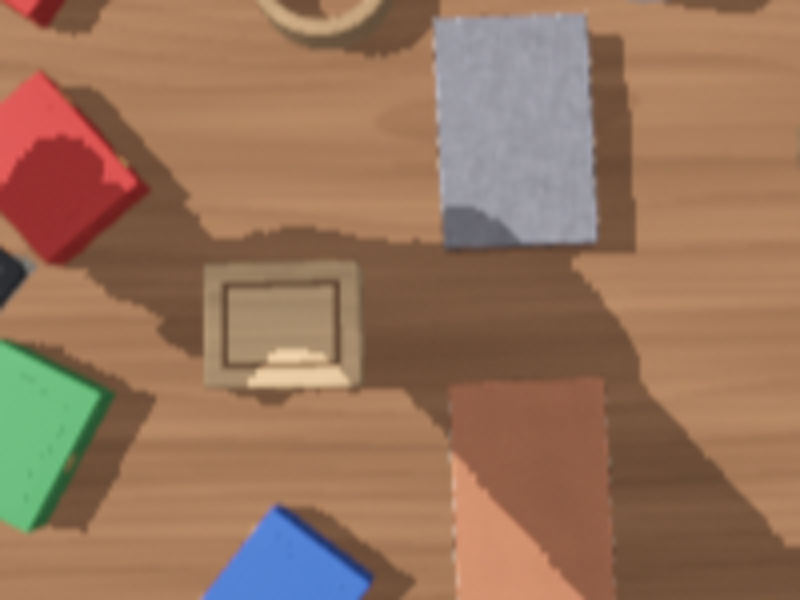

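The box is fully visible and nearly square to the gap: crop (205–360, 262–388). Its centre is about 1 mm off the axis. Now I go round behind it for the rear push.

jog_arm([
  [[-1, -2, 0], [0, 0, -9], 0.3],
  [[-2, -4.5, 0], [0, 0, -18], 0.3],
  [[-3, -7, 0], [0, 0, -27], 0.3],
  [[-4, -9, 0], [0, 0, -36], 0.3],
  [[-5, -11, 0], [0, 0, -45], 0.3],
  [[-5.5, -12.6, 0], [0, 0, -49.5], 0.3],
  [[-5.5, -12.6, -2], [0, 0, -49.5], 0.3],
  [[-5.5, -12.6, -4], [0, 0, -49.5], 0.3],
])

```text
clock: 5.82
position: [0.5111, 0.1872, 0.0712]
ee_rot: [-2.176, -2.265, 0.001]
force: [0.6, -0.2, 0.1]
width: 0.3
gripper_force: 0.0
```

```bash
python3 -c "from h import *;st()"
```

```text
t 5.825 p [511.1 187.2  71.2] X -233.8 Y -2.7 ydeg 2.27 zax [-0.001 -0.    -1.   ] F [ 0.6 -0.2  0.1] w 0.29957167297376097
```

jog_arm([
  [[0.2, 0, -2], [0, 0, -0.5], 0.3],
  [[0.2, 0, -4], [0, 0, -0.5], 0.3],
  [[0.2, 0, -5.9], [0, 0, -0.5], 0.3],
  [[0.2, 0, -5.9], [0, 0, -0.5], 0.3],
  [[0.2, -1, -5.9], [0, 0, -0.5], 0.3],
  [[0.25, -1.6, -5.9], [0, 0, -0.5], 0.3],
  [[0.25, -2.2, -5.9], [0, 0, -0.5], 0.3],
  [[0.3, -2.8, -5.9], [0, 0, -0.5], 0.3],
])

```text
clock: 6.82
position: [0.515, 0.1598, 0.0132]
ee_rot: [-2.187, -2.255, -0.002]
force: [-0.7, 3.3, 1.7]
width: 0.299
gripper_force: 1.3
```

jog_arm([
  [[0.02, -0.6, 0], [0, 0, 0], 0.3],
  [[0.04, -1.2, 0], [0, 0, 0], 0.3],
  [[0.05, -1.8, 0], [0, 0, 0], 0.3],
  [[0.07, -2.4, 0], [0, 0, 0], 0.3],
  [[0.1, -3, 0], [0, 0, 0], 0.3],
  [[0.11, -3.5, 0], [0, 0, 0], 0.3],
])

```text
clock: 7.58
position: [0.5158, 0.1241, 0.0127]
ee_rot: [2.188, 2.255, -0.0]
force: [0.1, 2.7, 1.4]
width: 0.3
gripper_force: 1.3
```

```bash
python3 -c "
from h import *;st();d=snap('top','t3');box(d,(165,165,240,227));d=d['img'][120:270,130:330,::-1]; cv2.imwrite('pics/t3c.png',cv2.resize(d,(800,600),interpolation=cv2.INTER_CUBIC))"
```

```text
t 7.575 p [515.8 124.1  12.7] X -170.7 Y 0.1 ydeg 1.73 zax [-0. -0. -1.] F [0.1 2.7 1.4] w 0.299632977082811
ctr [-1.026e+02 -1.000e-01] size [81.2 86.2] ang 1.83 corners XY [[-145.6, -40.8], [-59.5, -40.7], [-59.5, 40.5], [-145.7, 40.4]] z 0.041201772500045364
```

View pics/t3c.png

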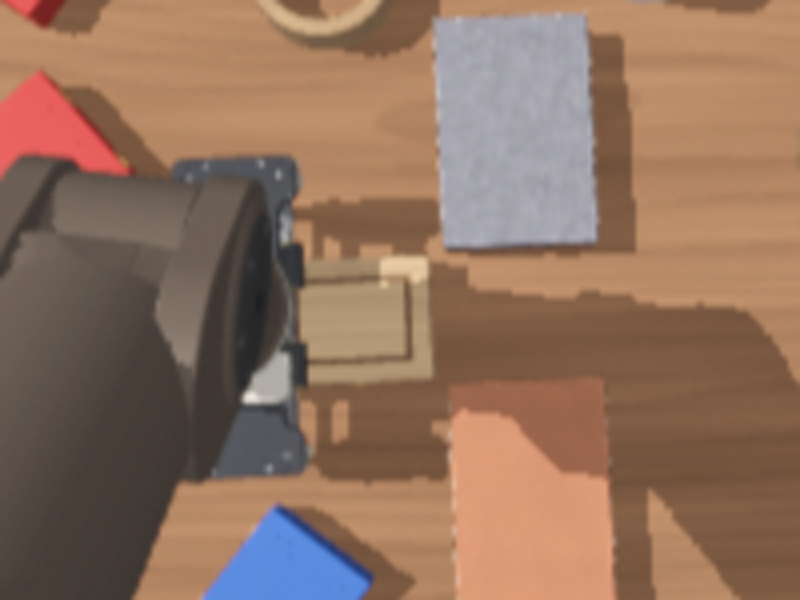

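The box is square (front edge at crop (430, 258–378)) and centred on the gap within 1 mm. I continue straight through.

jog_arm([
  [[0.02, -0.7, 0], [0, 0, 0], 0.3],
  [[0.04, -1.4, 0], [0, 0, 0], 0.3],
  [[0.06, -2.1, 0], [0, 0, 0], 0.3],
  [[0.09, -2.8, 0], [0, 0, 0], 0.3],
  [[0.11, -3.5, 0], [0, 0, 0], 0.3],
  [[0.13, -4.2, 0], [0, 0, 0], 0.3],
  [[0.15, -4.9, 0], [0, 0, 0], 0.3],
  [[0.17, -5.6, 0], [0, 0, 0], 0.3],
])

```text
clock: 8.62
position: [0.5175, 0.0681, 0.0127]
ee_rot: [2.187, 2.255, -0.0]
force: [0.3, 0.9, -0.8]
width: 0.302
gripper_force: 0.6
```

jog_arm([
  [[0.02, -0.7, 0], [0, 0, 0], 0.3],
  [[0.04, -1.4, 0], [0, 0, 0], 0.3],
  [[0.06, -2.1, 0], [0, 0, 0], 0.3],
  [[0.09, -2.8, 0], [0, 0, 0], 0.3],
  [[0.11, -3.5, 0], [0, 0, 0], 0.3],
  [[0.13, -4.2, 0], [0, 0, 0], 0.3],
  [[0.15, -4.9, 0], [0, 0, 0], 0.3],
  [[0.17, -5.6, 0], [0, 0, 0], 0.3],
])

```text
clock: 9.62
position: [0.5192, 0.0122, 0.0128]
ee_rot: [2.187, 2.255, 0.0]
force: [-0.8, 1.9, -0.6]
width: 0.299
gripper_force: 0.6
```

```bash
python3 -c "
from h import *;st();d=snap('top','t4');box(d,(240,170,330,230),.026,.044)"
```

```text
t 9.625 p [519.2  12.2  12.8] X -58.7 Y 0.1 ydeg 1.75 zax [ 0.  0. -1.] F [-0.8  1.9 -0.6] w 0.2994070476228729
ctr [21.4 -1.3] size [59.3 80.6] ang 88.91 corners XY [[49.0, -43.1], [53.0, 37.4], [-6.2, 40.4], [-10.3, -40.1]] z 0.04136067569928198
```

jog_arm([
  [[0.02, -0.7, 0], [0, 0, 0], 0.3],
  [[0.04, -1.4, 0], [0, 0, 0], 0.3],
  [[0.06, -2.1, 0], [0, 0, 0], 0.3],
  [[0.09, -2.8, 0], [0, 0, 0], 0.3],
  [[0.11, -3.5, 0], [0, 0, 0], 0.3],
  [[0.13, -4.2, 0], [0, 0, 0], 0.3],
  [[0.15, -4.9, 0], [0, 0, 0], 0.3],
  [[0.17, -5.6, 0], [0, 0, 0], 0.3],
])

```text
clock: 10.68
position: [0.5209, -0.0438, 0.0128]
ee_rot: [-2.187, -2.255, -0.0]
force: [-0.2, 2.0, 1.7]
width: 0.296
gripper_force: 1.2
```

jog_arm([
  [[0.02, -0.7, 0], [0, 0, 0], 0.3],
  [[0.04, -1.4, 0], [0, 0, 0], 0.3],
  [[0.06, -2.1, 0], [0, 0, 0], 0.3],
  [[0.09, -2.8, 0], [0, 0, 0], 0.3],
  [[0.11, -3.5, 0], [0, 0, 0], 0.3],
  [[0.13, -4.2, 0], [0, 0, 0], 0.3],
  [[0.15, -4.9, 0], [0, 0, 0], 0.3],
  [[0.17, -5.6, 0], [0, 0, 0], 0.3],
])

```text
clock: 11.68
position: [0.5226, -0.0998, 0.0127]
ee_rot: [-2.187, -2.255, -0.0]
force: [-0.6, 2.2, 1.9]
width: 0.297
gripper_force: 1.4
```

```bash
python3 -c "
from h import *;st();d=snap('top','t5');box(d,(285,175,340,225),.026,.044);d=d['img'][120:270,220:420,::-1]; cv2.imwrite('pics/t5c.png',cv2.resize(d,(800,600),interpolation=cv2.INTER_CUBIC))"
```

```text
t 11.675 p [522.6 -99.8  12.7] X 53.3 Y -0.1 ydeg 1.74 zax [ 0.  0. -1.] F [-0.6  2.2  1.9] w 0.2970497733679338
ctr [192.3 -45.2] size [64.5  4.6] ang 3.91 corners XY [[191.2, -77.5], [195.8, -77.3], [193.4, -12.8], [188.8, -13.0]] z 0.0366896369569889
```

View pics/t5c.png

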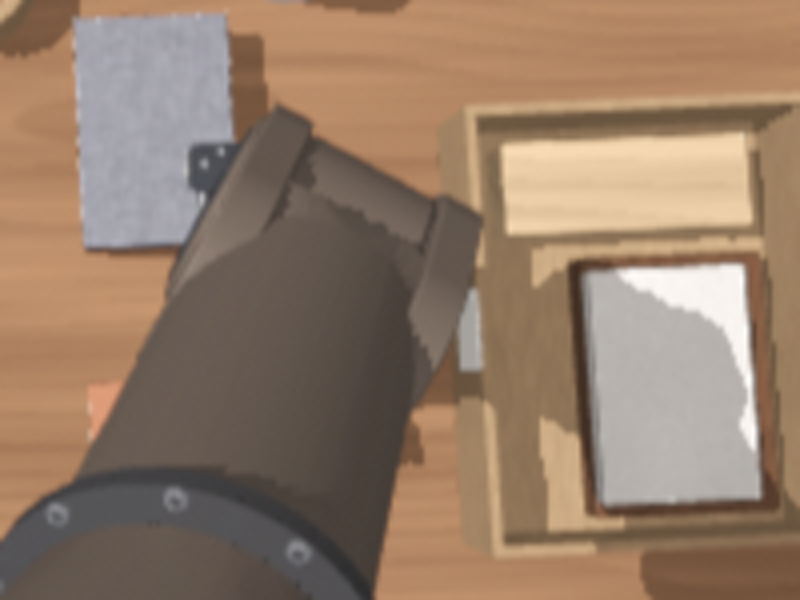

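The arm hides the box from above. The carton wall measures X≈192 and the front end is at about 164, so I close in gently and watch the force.

jog_arm([
  [[0.02, -0.5, 0], [0, 0, 0], 0.3],
  [[0.03, -1.0, 0], [0, 0, 0], 0.3],
  [[0.05, -1.5, 0], [0, 0, 0], 0.3],
  [[0.06, -1.8, 0], [0, 0, 0], 0.3],
  [[0.06, -2.0, 0], [0, 0, 0], 0.3],
  [[0.07, -2.2, 0], [0, 0, 0], 0.3],
  [[0.07, -2.3, 0], [0, 0, 0], 0.3],
  [[0.07, -2.4, 0], [0, 0, 0], 0.3],
])

```text
clock: 12.72
position: [0.5233, -0.1233, 0.0127]
ee_rot: [-2.187, -2.255, 0.0]
force: [-0.5, 2.6, -0.5]
width: 0.302
gripper_force: 0.6
```

jog_arm([
  [[0, -0.1, 0], [0, 0, 0], 0.3],
  [[0, -0.2, 0], [0, 0, 0], 0.3],
])

```text
clock: 12.98
position: [0.5233, -0.1254, 0.0127]
ee_rot: [2.187, 2.255, 0.0]
force: [0.6, 1.1, -0.5]
width: 0.305
gripper_force: 0.6
```

```bash
python3 -c "
from h import *;st();d=snap('side','s5');cv2.imwrite('pics/s5c.png',cv2.resize(d['img'][100:250,170:370,::-1],(800,600),interpolation=cv2.INTER_CUBIC))"
```

```text
t 12.975 p [ 523.3 -125.4   12.7] X 78.9 Y -0.1 ydeg 1.75 zax [ 0. -0. -1.] F [ 0.6  1.1 -0.5] w 0.3046450969971672
```

jog_arm([
  [[0, -0.1, 0], [0, 0, 0], 0.3],
  [[0, -0.15, 0], [0, 0, 0], 0.3],
])

```text
clock: 13.28
position: [0.5233, -0.127, 0.0128]
ee_rot: [2.187, 2.255, 0.0]
force: [0.3, 1.2, -0.9]
width: 0.304
gripper_force: 0.7
```

jog_arm([
  [[0, -0.1, 0], [0, 0, 0], 0.3],
  [[0, -0.1, 0], [0, 0, 0], 0.3],
])

```text
clock: 13.52
position: [0.5233, -0.1281, 0.0128]
ee_rot: [2.187, 2.255, -0.0]
force: [0.2, 0.5, -0.6]
width: 0.299
gripper_force: 0.4
```

jog_arm([
  [[0, -0.1, 0], [0, 0, 0], 0.3],
  [[0, -0.1, 0], [0, 0, 0], 0.3],
])

```text
clock: 13.78
position: [0.5233, -0.129, 0.0128]
ee_rot: [2.187, 2.255, 0.0]
force: [-0.8, 1.0, 0.1]
width: 0.303
gripper_force: 0.5
```

jog_arm([
  [[0, -0.1, 0], [0, 0, 0], 0.3],
  [[0, -0.2, 0], [0, 0, 0], 0.3],
])

```text
clock: 14.02
position: [0.5233, -0.1298, 0.0128]
ee_rot: [-2.186, -2.255, -0.001]
force: [-0.7, 7.6, 4.1]
width: 0.301
gripper_force: 3.7
```

jog_arm([
  [[0, -0.1, 0], [0, 0, 0], 0.3],
  [[0, -0.1, 0], [0, 0, 0], 0.3],
])

```text
clock: 14.28
position: [0.5233, -0.1298, 0.0128]
ee_rot: [-2.184, -2.255, -0.002]
force: [-1.4, 8.2, 4.3]
width: 0.301
gripper_force: 4.2
```

```bash
python3 -c "
from h import *;st();d=snap('side','s6');cv2.imwrite('pics/s6c.png',cv2.resize(d['img'][100:250,170:370,::-1],(800,600),interpolation=cv2.INTER_CUBIC))"
```

```text
t 14.275 p [ 523.3 -129.8   12.8] X 83.4 Y -0.3 ydeg 1.83 zax [-0.001  0.003 -1.   ] F [-1.4  8.2  4.3] w 0.3005833474605986
```

View pics/s6c.png

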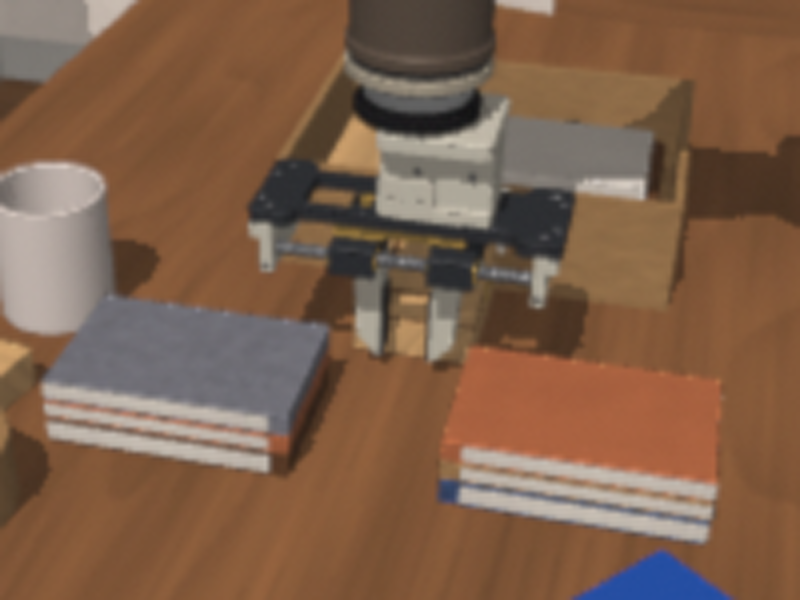

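The box is past the books, with the fingers at crop (370–450, 350) on its rear. The force has risen to 8 N and the motion has stalled, so it is against the wall. I'll seat it slightly, back straight off, lift and check.

jog_arm([
  [[0, -0.1, 0], [0, 0, 0], 0.3],
  [[0, -0.1, 0], [0, 0, 0], 0.3],
  [[0, 0.2, 0], [0, 0, 0], 0.3],
  [[0, 1, 0], [0, 0, 0], 0.3],
  [[-0.05, 2.5, 0], [0, 0, 0], 0.3],
  [[-0.05, 3, 3], [0, 0, 0], 0.3],
  [[-0.05, 3, 8], [0, 0, 0], 0.3],
  [[0, 5, 13], [0, 0, 0], 0.3],
])

```text
clock: 15.32
position: [0.5228, -0.0822, 0.144]
ee_rot: [2.19, 2.252, -0.002]
force: [0.8, 0.2, -0.6]
width: 0.301
gripper_force: 0.0
```

jog_arm([
  [[0, 5, 1], [0, 0, 0], 0.3],
  [[0, 10, 2], [0, 0, 0], 0.3],
  [[0, 15, 3], [0, 0, 0], 0.3],
  [[0, 20, 3], [0, 0, 0], 0.3],
  [[0, 25, 3], [0, 0, 0], 0.3],
  [[0, 25, 3], [0, 0, 0], 0.3],
])

```text
clock: 16.08
position: [0.5221, 0.174, 0.1722]
ee_rot: [-2.177, -2.263, -0.001]
force: [0.6, 0.3, -0.4]
width: 0.3
gripper_force: 0.0
```

```bash
python3 -c "
from h import *;st();d=snap('top','t7');box(d,(285,170,336,230),.03,.044)
I=d['img'].astype(int)
for h,roi in((.08,(320,135,440,265)),): print(rect(d,roi,h,lambda W,I:(W[...,2]>.07)&(W[...,2]<.095))[0])
cv2.imwrite('pics/t7c.png',cv2.resize(d['img'][75:270,180:440,::-1],(800,600),interpolation=cv2.INTER_CUBIC))"
```

```text
t 16.075 p [522.1 174.  172.2] X -220.3 Y 7.9 ydeg 2.2 zax [-0.001  0.001 -1.   ] F [ 0.6  0.3 -0.4] w 0.30019997799719705
ctr [143.8   9.5] size [106.7 103.2] ang 1.88 corners XY [[92.3, -44.0], [195.5, -43.8], [195.3, 62.9], [92.1, 62.7]] z 0.04088869992279309
((510.2540283203125, -348.9219970703125), (280.2037353515625, 224.6048583984375), 1.7830229997634888)
```

View pics/t7c.png

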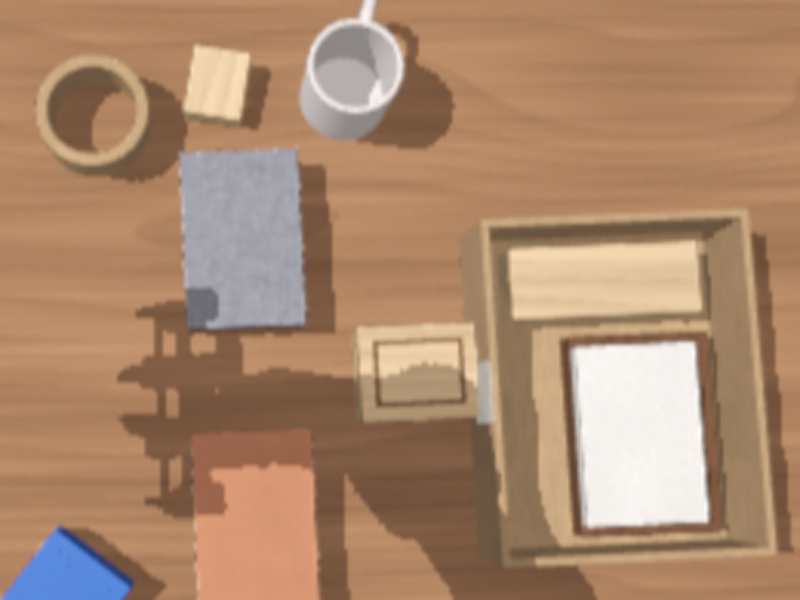

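The box stands square against the carton wall, its front at crop x≈475 and its rear edge at X=92 mm, square to 0.1°. The tape roll, mug and block are where they were, and the arm touches nothing.

```bash
python3 -c "
from cell import arm;print(arm.sign_off())"
```

```text
the job is handed in; nothing more can be done
None
```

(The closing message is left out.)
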